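Reset the length stop of a gear-packing fixture by one hole

TASK

Free the blue sliding stop section of the gear-row fixture by drawing the yellow transport lock grip away from the rail to its end stop. Then pull up the red plunger knob, slide the section along the rail to the very next hole, away from the row of gears, and let the pin drop fully home in that hole. Finish while still holding the red knob in the fingers with the pin fully in; do not let go, and leave the loose gear, the oil bottle and the spanner alone.

Things in the scene. Friction and masses are not known exactly. Their poses are not given: they have to be found in the camera images.
- fixture: Fixed grey base plate 340 x 380 x 12 mm with an aluminium rail (40 mm wide, top at z = 55 mm) along its y axis. Origin on the table under the rail's middle; +x is the gear side, -x the lock side, +y along the rail away from the gear row. Rail holes (14 mm) at y = -90, -30, +30, +90 mm. Row of 8 steel gears on a bar: axis at x = 100 mm, y from -176 to -44 mm, top z = 86 mm.
- section (a joint): Position of the blue tube section along fixture y, m: 0 = start, pinned in the hole at y = -30 mm; 0.060 = next hole (y = +30 mm), 0.120 = the one after; travel -0.004 to 0.125. About 3 N of friction, stays where left when the pin is out. The lock's bolt blocks it by a lug while in. Section 70 mm long, 58 mm wide, top z = 63 mm; its stop plate reaches to +x, top z = 82 mm.
- plunger (a joint): Lift of the spring plunger carried by the section, m. 0 = pin fully in a hole, 0.012 = pin tip clear of the rail's top, 0.017 = upper stop. A spring pushes it down with about 5 N at 0 and 7 N at the top, so it drops in when over a hole. The 10 mm round-ended pin has about 1.5 to 2 mm play either side.
- pull_knob: The red round plunger knob, upright, 26 mm diameter, 36 mm tall; origin at the centre of its underside, 90 mm above the table with the pin in, straight above the pin (fixture x = 0, y = -30 mm at the start). Free air all round it: the section's top is 27 mm below its underside, a 24 mm barrel ends 11 mm below. It lifts with the plunger and travels with the section.
- lock (a joint): Transport lock slide, m, on the side of the rail opposite the gears: 0 = fully in, grows as the yellow grip is drawn straight away from the rail (fixture -x), 0.045 = at its end stop. The section is free from about 0.031. Slides with about 3 N of friction and stays where it is left.
- lock_grip: The yellow upright grip of the lock slide, 14 mm (x) by 26 mm (y) by 50 mm tall; origin at the centre of its underside, 28 mm above the table, standing on the flat steel bolt at fixture x = -113 mm when fully in, y = +15 mm. The bolt runs between two low guide strips (top 26 mm above the table).
- loose_gear: Bystander: loose steel gear 64 mm across and 13 mm thick lying flat on the table; origin at the centre of its underside.
- oil_bottle: Bystander: yellow oil bottle, 52 mm diameter, 120 mm tall, standing; origin at the centre of its underside.
- spanner: Bystander: steel spanner 160 mm long lying on the table along its own x.

How it is judged:
By the outcome, as a careful person would: the job done as asked, in the order asked, and still so for the second after the job is handed in, while the arm keeps its last pose, push and grip.
It also fails if it takes over 40 s, if anything falls off the work surface, if the arm or the gripper's body presses on something with over 40 N, if the wrist force passes 120 N, or if a joint passes its speed limit or range.

ROBOT

A 6-joint arm with a two-finger parallel gripper is mounted at the origin on the work surface. World frame = base frame: x ahead of the robot, y to its left, z up, the work surface at z = 0. Lengths are in m, angles in rad, forces in N, time in s.
With the tool pointing down it reaches from about 0.275 to 0.725 m from the base axis. Payload 5.6 kg.
Tool frame: the origin (TCP) lies between the finger pads; the fingertips stand 14 mm ahead of it and the grasp point (between the pads) lies 5 mm behind it (env.tips_ahead is the distance from the TCP to the fingertips, in m); z points along the fingers, y is the line along which they close (so a half turn about z gives the same grasp; the last joint's range is limited). The gripper opens to 85 mm and grips with 20 to 120 N. Pads are 22 mm wide; open, the fingers measure 114 mm over their backs; the gripper's body (76 mm by 85 mm) begins 54 mm behind the grasp point. The pads swing forward as they close: fully open they stand 13 mm farther back than shut.
Start: joints at [-1.005, 0.255, 0.108, 0, -1.424, -0.285], TCP at [0.152, -0.528, 0.245] pointing down, gripper open.
Joint ranges: [-2.95, 2.95], [-1.21, 1.97], [-1.09, 1.5], [-2.87, 1.71], [-2.94, -0.07], [-3.05, 3.05]. Speed limits (rad/s): [2.57, 2.57, 3.14, 3.14, 3.14, 3.14].

INTERFACE

Orientations are given as [roll, pitch, yaw] about the fixed x, y, z axes, in that order (R = Rz(yaw) Ry(pitch) Rx(roll)).
In Python, from rig import monitor, eyes, sign_off, env gives the robot as it stands.
- The arm moves only by the tool carry_out, never from a script. Its argument "moves" is a list of rows, each a list of 3 entries, a list of its own where there are three numbers: the turn, a rotation vector about the world's x, y, z scaled (see below), then the shift along the world's x, y, z scaled (see below), then the finger opening in mm, from 0 to 85.4. In form: [[[ax, ay, az], [dx, dy, dz], fingers], ...]. A call has 1 to 10 rows; each row is the pose to reach, as a shift and turn from the pose commanded when the call began; what a row does not reach only later rows make up. The controller multiplies each number of a shift by 250 mm and each number of a turn by pi/4 rad. A row lasts 1/8 s, in which the tool goes at most 62.5 mm and 10.7 degrees, less where a joint would pass 70% of its speed; a pose out of reach is approached as far as the arm can. A call with a number of a shift or a turn outside -1 to 1 is refused whole. A call with a gripper value outside its range is refused whole. The fingers move at their own pace and stop on an object; "newtons" is the grip in N (left out, the last holds). Time passes only in rows, so rows that repeat a pose let the fingers close. It gives the time, the measured TCP pose, the force, the opening and the grip force at its end, in the units of the state.
- monitor.state(): the state, without advancing time (a new reading comes with each control period).
- eyes.camera(name): name is "side" or "top"; returns the picture (480x640x3 uint8, blue, green, red); there is no depth.
- eyes.get_calibration(name): a dict with "intrinsics" (3x3 intrinsics, pixels), "world_from_camera" (4x4, takes a point from camera to world coordinates). Camera axes: x right, y down, z forward; pixel columns grow to the right and rows downward; lengths in m; the calibration is good to about 2 mm. A picture is of the moment at which its call begins. get_calibration takes no time and is no camera call.
- sign_off(): hands the job in; it is judged then, once.
The state is a dict: "clock": time; "joints": joint angles; "joint_velocities": joint speeds; "joint_efforts": joint torques, N m; "eef_pos": TCP position; "eef_rot": TCP orientation; "ft_force": force on the tool from outside, world axes, zero at the start; "ft_torque": the same for the moment, N m; "grip_width": opening from 0.0 (shut) to 1.0 (fully open); "grip_force": force on a finger pad.
Only numpy, scipy, OpenCV 4.12 (cv2) and the standard library are available. Lean on these libraries where they do the work, as an engineer would, in place of code of your own. Each camera call takes 0.05 s, during which the arm holds its last target. There are 200 camera calls.

## Working session

There is one attempt and no reset: what is moved stays moved. The work goes in short steps, Python scripts to look and compute and a tool call to move; the robot and the scene stay as the last step left them, time stands still between calls to the robot, and variables do not carry over. Pictures are saved under pics/ and viewed, at most 10 in all, crops included, and the job is handed in when it is done.

Besides the shell and the picture viewer there is one more tool, called after ">>>" as name(argument=value, ...) on one line, values as JSON. carry_out: Moves the arm, as the interface text tells. Shifts and turns lie within -1 to 1; 1 stands for 250 mm of shift or pi/4 rad of turn. Its arguments: {"type":"object","properties":{"moves":{"type":"array"},"newtons":{"type":"number"}},"required":["moves"]}

```bash
mkdir -p pics
python3 - <<'E'
from rig import monitor, eyes, env
import cv2
for n in("side","top"):
    im=eyes.camera(n);cv2.imwrite(f"pics/{n}0.png",im)
    c=eyes.get_calibration(n);print(n,c["intrinsics"],c["world_from_camera"])
s=monitor.state();print(s["eef_pos"],s["eef_rot"],s["grip_width"],s["ft_force"],s["clock"])
E
```

```text
side [[447.98362877   0.         317.95601782]
 [  0.         447.98362877 245.24991352]
 [  0.           0.           1.        ]] [[-0.97333924 -0.12833746  0.19010579  0.43670479]
 [-0.22866801  0.47813003 -0.84799919  0.76757053]
 [ 0.01793478 -0.868862   -0.49472939  0.52338182]
 [ 0.          0.          0.          1.        ]]
top [[612.84277601   0.         327.12534332]
 [  0.         612.84277601 240.87373268]
 [  0.           0.           1.        ]] [[ 9.58678988e-03 -9.91631049e-01  1.28747644e-01  4.28673543e-01]
 [-9.99953894e-01 -9.43613861e-03  1.78007018e-03  2.28378577e-02]
 [-5.50292246e-04 -1.28758773e-01 -9.91675792e-01  1.49044104e+00]
 [ 0.00000000e+00  0.00000000e+00  0.00000000e+00  1.00000000e+00]]
[ 0.15233389 -0.52805148  0.24448433] [ 3.13989400e+00 -1.00549948e-04 -2.86085390e+00] 0.9998748077697457 [ 0.58929487  0.61538578 -0.06496135] 0.1
```

View pics/top0.png

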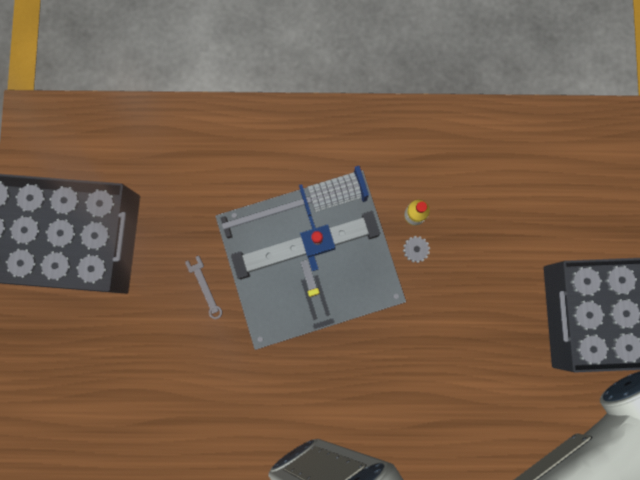

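View pics/side0.png

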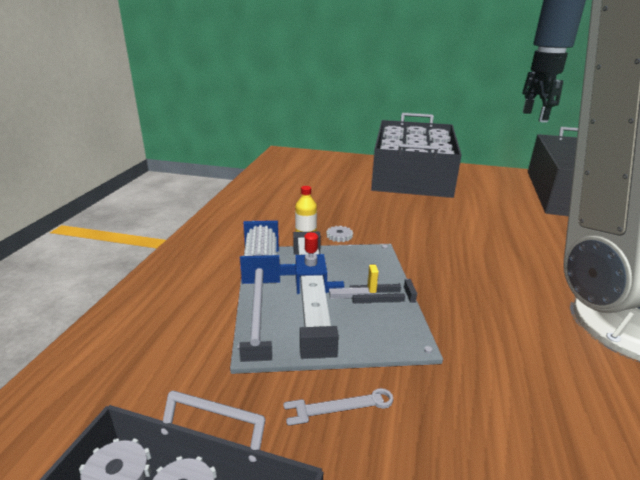

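The top view shows the red knob at about (317,238), the yellow grip at (313,293), the rail running from (372,228) to (240,262), and the plate corners near (217,217), (360,172), (404,300) and (256,348). The side view shows the knob at (311,243) and the grip at (373,278). The bottle and loose gear are on the gear-row end, clear of the work.

```bash
cat > h.py <<'E'
import numpy as np, cv2
from rig import monitor, eyes
def ray(n,uv):
    c=eyes.get_calibration(n);T=np.array(c["world_from_camera"])
    d=T[:3,:3]@np.linalg.inv(c["intrinsics"])@[uv[0],uv[1],1];return T[:3,3],d
def plane(n,uv,z):
    o,d=ray(n,uv);return o+d*(z-o[2])/d[2]
def tri(a,b):
    (o,d),(p,e)=ray("top",a),ray("side",b)
    t=np.linalg.lstsq(np.c_[d,-e],p-o,rcond=None)[0]
    x,y=o+t[0]*d,p+t[1]*e;return (x+y)/2,np.linalg.norm(x-y)
def blobs(im,col,box):
    h=cv2.cvtColor(im,cv2.COLOR_BGR2HSV);H,S,V=cv2.split(h)
    m={'red':((H<8)|(H>172))&(S>150)&(V>60),'yel':(H>20)&(H<35)&(S>150)&(V>80)}[col].astype(np.uint8)
    k=np.zeros_like(m);x0,y0,x1,y1=box;k[y0:y1,x0:x1]=1;m*=k
    n,l,s,c=cv2.connectedComponentsWithStats(m)
    i=1+s[1:,4].argmax();return c[i],s[i],l==i
E
python3 - <<'E'
from h import *
t=cv2.imread("pics/top0.png");s=cv2.imread("pics/side0.png")
for col,bt,bs,z in(('red',(290,210,345,265),(295,225,330,260),.108),('yel',(295,275,330,310),(360,255,390,300),.053)):
    a,sa,ma=blobs(t,col,bt);b,sb,mb=blobs(s,col,bs);print(col,a,sa,b,sb,tri(a,b),plane("top",a,z),plane("top",a,z+.018),plane("side",b,z))
    print(cv2.minAreaRect(np.argwhere(ma)[:,::-1].astype(np.float32)))
# plate outline
h=cv2.cvtColor(t,cv2.COLOR_BGR2HSV);m=((h[...,1]<70)).astype(np.uint8)*255
w=(cv2.inRange(h,(5,80,0),(22,255,255))==0).astype(np.uint8)*255
w[:, :200]=0;w[:,425:]=0;w[:150]=0;w[370:]=0
w=cv2.morphologyEx(w,cv2.MORPH_OPEN,np.ones((9,9)))
cs=max(cv2.findContours(w,0,2)[0],key=cv2.contourArea)
q=cv2.approxPolyDP(cs,8,True)[:,0];print(q)
for p in q: print(p,plane("top",p,.012)[:2])
E
```

```text
red [316.58510638 236.81914894] [312 232  10  11  94] [310.88381743 241.81742739] [305 232  13  21 241] (array([0.61435546, 0.04894123, 0.10967428]), np.float64(0.005318561634897503)) [0.61723337 0.04940444 0.108     ] [0.61477824 0.04905853 0.126     ] [0.61230984 0.0462397  0.108     ]
((316.5, 237.0), (10.0, 9.0), 90.0)
yel [313.34042553 291.95744681] [309 289  10   7  47] [372.60730594 278.31050228] [368 265  10  28 219] (array([0.49177505, 0.05641047, 0.05249281]), np.float64(0.005410516458223795)) [0.49445747 0.05651673 0.053     ] [0.49363371 0.05609499 0.071     ] [0.48900476 0.05725185 0.053     ]
((313.3500061035156, 292.0500183105469), (4.743415832519531, 9.486830711364746), 71.56504821777344)
[[362 170]
 [217 215]
 [254 347]
 [403 302]]
[362 170] [ 0.79793376 -0.05894181]
[217 215] [0.68187785 0.29549495]
[254 347] [0.36434312 0.19703286]
[403 302] [ 0.47433589 -0.15812584]
```

>>> carry_out(moves=[[[0,0,0.035],[0.113,0.195,-0.03],85],[[0,0,0.035],[0.226,0.39,-0.06],85],[[0,0,0.035],[0.34,0.585,-0.08],85],[[0,0,0.035],[0.45,0.78,-0.1],85],[[0,0,0.035],[0.45,0.78,-0.1],85]], newtons=30)

```text
clock: 0.72
eef_pos: [0.2661, -0.3306, 0.22]
eef_rot: [3.141, 0.0, -2.828]
ft_force: [0.3, 0.4, 0.3]
grip_width: 0.994
grip_force: 0.0
```

>>> carry_out(moves=[[[0,0,0],[0.113,0.195,0],85],[[0,0,0],[0.226,0.39,0],85],[[0,0,0],[0.34,0.585,0],85],[[0,0,0],[0.45,0.78,0],85],[[0,0,0],[0.45,0.78,0],85]])

```text
clock: 1.35
eef_pos: [0.3787, -0.1363, 0.22]
eef_rot: [3.141, -0.0, -2.829]
ft_force: [-0.8, -0.2, 0.7]
grip_width: 0.996
grip_force: 0.0
```

>>> carry_out(moves=[[[0,0,0],[0.113,0.195,0],85],[[0,0,0],[0.226,0.39,0],85],[[0,0,0],[0.34,0.585,-0.1],85],[[0,0,0],[0.46,0.776,-0.2],85],[[0,0,0],[0.46,0.776,-0.3],85],[[0,0,0],[0.46,0.776,-0.3],85]])

```text
clock: 2.1
eef_pos: [0.4912, 0.0543, 0.1431]
eef_rot: [-3.141, -0.006, -2.834]
ft_force: [0.6, 0.2, 0.3]
grip_width: 0.996
grip_force: 0.0
```

Run:
```python
from h import *
s=monitor.state();print(s["eef_pos"],s["eef_rot"])
t=eyes.camera("side");cv2.imwrite("pics/s1.png",cv2.resize(t[130:350,220:480],None,fx=3,fy=2.7))
c=eyes.get_calibration("side");T=np.linalg.inv(c["world_from_camera"])
for p in([.492,.0563,.078],s["eef_pos"]+np.array([0,0,-.014])):
    q=c["intrinsics"]@(T@[*p,1])[:3];print(q[:2]/q[2])
```

```text
[0.49119347 0.05428309 0.14313957] [-3.14128168 -0.00567505 -2.83414835]
[372.11934442 266.62770653]
[374.90259495 242.2118388 ]
```

View pics/s1.png

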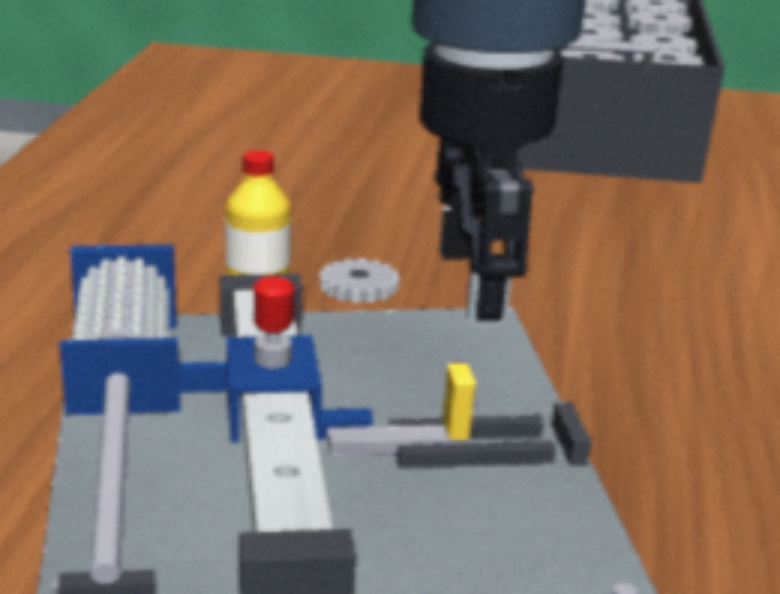

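The crop shows the open gripper straddling above the yellow grip (crop 460,400), with the near fingertip at (488,318). The guide strips and end block are low. I'll go down and grip.

>>> carry_out(moves=[[[0,0,0],[0,0,-0.15],85],[[0,0,0],[0,0,-0.28],85],[[0,0,0],[0,0,-0.352],85],[[0,0,0],[0,0,-0.352],85],[[0,0,0],[0,0,-0.352],50],[[0,0,0],[0,0,-0.352],30],[[0,0,0],[0,0,-0.352],20],[[0,0,0],[0,0,-0.352],15],[[0,0,0],[0,0,-0.352],15]], newtons=30)

```text
clock: 3.28
eef_pos: [0.4928, 0.0559, 0.058]
eef_rot: [3.141, 0.001, -2.833]
ft_force: [-2.0, 2.5, 6.8]
grip_width: 0.298
grip_force: 32.1
```

>>> carry_out(moves=[[[0,0,0],[-0.04,-0.013,0],15],[[0,0,0],[-0.08,-0.0255,0],15],[[0,0,0],[-0.12,-0.038,0],15],[[0,0,0],[-0.16,-0.051,0],15],[[0,0,0],[-0.175,-0.056,0],15],[[0,0,0],[-0.183,-0.058,0],15],[[0,0,0],[-0.183,-0.058,0],15]])

```text
clock: 4.15
eef_pos: [0.4507, 0.0423, 0.0581]
eef_rot: [-3.141, 0.01, -2.832]
ft_force: [17.0, 3.5, -9.7]
grip_width: 0.297
grip_force: 30.8
```

Run:
```python
from h import *
t=eyes.camera("side");cv2.imwrite("pics/s2.png",cv2.resize(t[130:350,220:480],None,fx=3,fy=2.7))
s=monitor.state();print(s["eef_pos"],s["ft_force"])
print(np.linalg.norm(s["eef_pos"][:2]-np.array([.4928,.0559])))
```

```text
[0.45068142 0.04235407 0.05812097] [16.4195276   2.98760707 -9.14079746]
0.044243274468578654
```

View pics/s2.png

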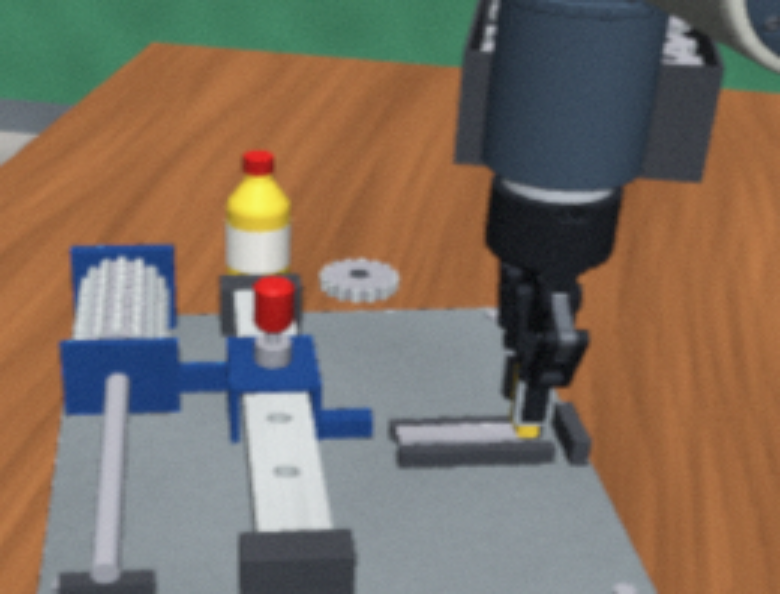

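The picture shows the yellow grip at crop (528,430), against the end block, with the blue lug free of the bolt. The 17 N reaction confirms the end stop. Next I release and move over the knob.

>>> carry_out(moves=[[[0,0,0],[0,0,0],50],[[0,0,0],[0,0,0],85],[[0,0,0],[0,0,0],85],[[0,0,0],[0,0,0.2],85],[[0,0,0],[0,0,0.4],85],[[0,0,0],[0.1,0.004,0.568],85],[[0,0,0],[0.3,0.012,0.568],85],[[0,0,0],[0.5,0.019,0.568],85],[[0,0,0],[0.67,0.026,0.568],85],[[0,0,0],[0.67,0.026,0.568],85]])

```text
clock: 5.45
eef_pos: [0.6153, 0.0473, 0.1967]
eef_rot: [3.141, -0.004, -2.834]
ft_force: [-0.9, -0.1, -0.4]
grip_width: 0.995
grip_force: 0.0
```

Run:
```python
from h import *
s=monitor.state();print(s["eef_pos"],s["eef_rot"],s["ft_force"])
t=eyes.camera("side");cv2.imwrite("pics/s3.png",cv2.resize(t[130:350,220:480],None,fx=3,fy=2.7))
b,sb,_=blobs(t,'red',(295,225,330,260));print(b,sb)
c=eyes.get_calibration("side");T=np.linalg.inv(c["world_from_camera"])
p=s["eef_pos"].copy() if hasattr(s["eef_pos"],'copy') else s["eef_pos"]
for z in(.108,):
    q=c["intrinsics"]@(T@[p[0],p[1],z,1])[:3];print(q[:2]/q[2])
```

```text
[0.61529113 0.04729933 0.1966918 ] [ 3.14143301 -0.0039028  -2.83437802] [-0.92039971 -0.13419826 -0.41052366]
[310.90041494 241.81742739] [305 232  13  21 241]
[309.22445531 241.8814378 ]
```

View pics/s3.png

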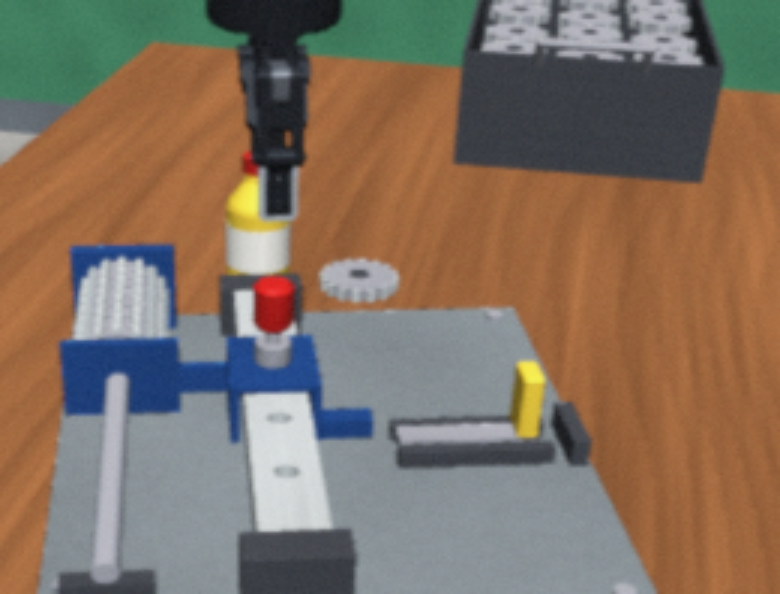

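The lock stayed out, with the grip at crop (527,400). The gripper is straight above the knob at crop (274,305). Next I go down and grip the knob.

>>> carry_out(moves=[[[0,0,0],[-0.004,0,-0.15],85],[[0,0,0],[-0.004,0,-0.3],85],[[0,0,0],[-0.004,0,-0.372],85],[[0,0,0],[-0.004,0,-0.372],85],[[0,0,0],[-0.004,0,-0.372],50],[[0,0,0],[-0.004,0,-0.372],30],[[0,0,0],[-0.004,0,-0.372],20],[[0,0,0],[-0.004,0,-0.372],15],[[0,0,0],[-0.004,0,-0.372],15]], newtons=40)

```text
clock: 6.62
eef_pos: [0.6135, 0.0477, 0.1071]
eef_rot: [-3.141, 0.001, -2.833]
ft_force: [-1.0, 0.9, 6.7]
grip_width: 0.291
grip_force: 39.3
```

>>> carry_out(moves=[[[0,0,0],[0,0,0.02],15],[[0,0,0],[0,0,0.04],15],[[0,0,0],[0,0,0.06],15],[[0,0,0],[0,0,0.06],15],[[0,0,0],[0,0,0.06],15]])

```text
clock: 7.25
eef_pos: [0.6133, 0.0477, 0.121]
eef_rot: [3.141, 0.0, -2.833]
ft_force: [4.5, 0.9, -7.3]
grip_width: 0.29
grip_force: 39.6
```

Run:
```python
from h import *
s=monitor.state();print(s["eef_pos"],s["ft_force"],s["grip_width"])
t=eyes.camera("side");cv2.imwrite("pics/s4.png",cv2.resize(t[180:300,240:400],None,fx=5,fy=5))
```

```text
[0.61331103 0.04765936 0.12099009] [ 4.45947693  0.89440639 -7.29981519] 0.2898611932577443
```

View pics/s4.png

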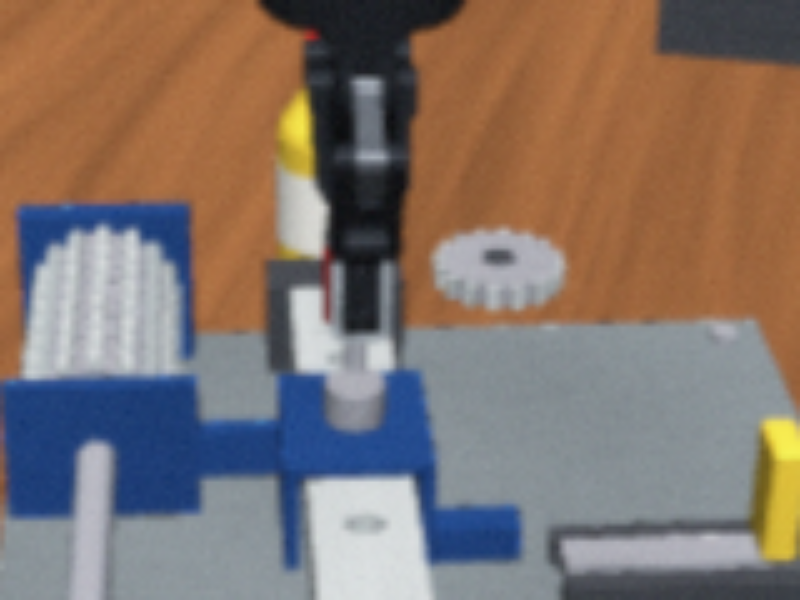

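The knob came up about 14 mm with the section unmoved (spring about 7 N), and the gap below the fingers at crop (357,345) shows the bare stem. I'll lift a little more, then slide 60 mm.

>>> carry_out(moves=[[[0,0,0],[0,0,0.004],15],[[0,0,0],[-0.009,0.028,0.004],15],[[0,0,0],[-0.0245,0.076,0.004],15],[[0,0,0],[-0.043,0.133,0.004],15],[[0,0,0],[-0.0615,0.1905,0.004],15],[[0,0,0],[-0.07,0.217,0.004],15],[[0,0,0],[-0.0737,0.2285,0.004],15],[[0,0,0],[-0.0737,0.2285,0.004],15],[[0,0,0],[-0.0737,0.2285,0.004],15]])

```text
clock: 8.43
eef_pos: [0.5948, 0.1049, 0.1221]
eef_rot: [3.141, 0.0, -2.833]
ft_force: [4.6, 1.2, -7.8]
grip_width: 0.294
grip_force: 39.9
```

>>> carry_out(moves=[[[0,0,0],[0,0,-0.016],15],[[0,0,0],[0,0,-0.032],15],[[0,0,0],[0,0,-0.048],15],[[0,0,0],[0,0,-0.064],15],[[0,0,0],[0,0,-0.066],15],[[0,0,0],[0,0,-0.066],15],[[0,0,0],[0,0,-0.066],15]])

```text
clock: 9.3
eef_pos: [0.595, 0.1045, 0.1071]
eef_rot: [-3.141, 0.001, -2.833]
ft_force: [-0.5, 1.1, 5.5]
grip_width: 0.289
grip_force: 41.2
```

Run:
```python
from h import *
s=monitor.state();print(s["eef_pos"],s["ft_force"],s["grip_width"])
t=eyes.camera("side");cv2.imwrite("pics/s5.png",cv2.resize(t[180:300,240:400],None,fx=5,fy=5))
```

```text
[0.59500276 0.10450066 0.10707805] [-0.47774655  1.0818754   5.53893663] 0.289218272184209
```

View pics/s5.png

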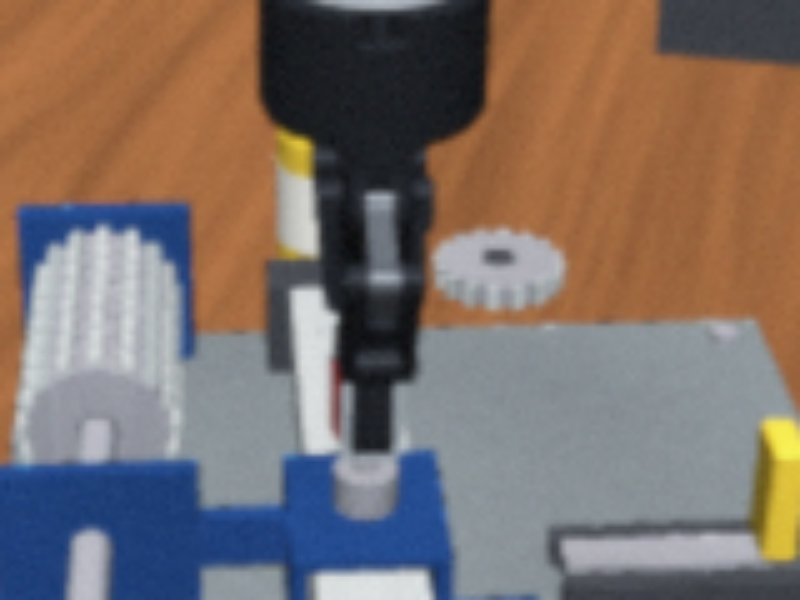

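The section is at the next hole, and the TCP is back at its original grasp height (0.1071). The grip sits at the end stop. I'll press down slightly to confirm the pin is seated.

>>> carry_out(moves=[[[0,0,0],[0,0,-0.006],15],[[0,0,0],[0,0,-0.006],15],[[0,0,0],[0,0,-0.006],15]])

```text
clock: 9.72
eef_pos: [0.5952, 0.1042, 0.107]
eef_rot: [-3.14, 0.002, -2.833]
ft_force: [-3.7, 1.1, 12.1]
grip_width: 0.294
grip_force: 41.9
```

```bash
python3 -c "
from rig import sign_off
print(sign_off())"
```

```text
the job is handed in; nothing more can be done
None
```

The job is handed in: the lock is drawn to its end stop, the section sits at the next hole (y = +30 mm), the pin reads fully home (back at its starting height against a firm stop), and the red knob is still held in the fingers.

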